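Clamp the goose-head panel in the gluing jig

ROBOT

A 6-joint arm with a two-finger parallel gripper is mounted at the origin on the work surface. World frame = base frame: x ahead of the robot, y to its left, z up, the work surface at z = 0. Lengths are in mm, angles in degrees, forces in N, time in s.
With the tool pointing down it reaches from about 300 to 850 mm from the base axis. Payload 4.2 kg.
Tool frame: the origin (TCP) lies midway between the tips of the shut fingers; the grasp point (between the pads) lies 19 mm behind it; x points along the fingers, y is the direction in which the jaws open and shut, and the axes are right-handed (so a half turn about x gives the same grasp; the last joint's range is limited). The gripper opens to 91 mm and grips with 3 to 60 N. Pads are 32 mm wide; open, the fingers measure 118 mm over their backs; the gripper's body (76 mm by 178 mm) begins 60 mm behind the grasp point.
Start: joints at [65.89, 18.312, 89.639, -0, 72.044, -1.146], TCP at [224.343, 529.446, 213.976] pointing down, gripper open.
Joint ranges: [-177.97, 177.97], [-48.28, 115.42], [12.27, 149.76], [-77.06, 257.06], [2.81, 150.46], [-146.56, 146.56]. Speed limits (degrees/s): [147.25, 147.25, 180, 180, 180, 180].

INTERFACE

Orientations are given as [roll, pitch, yaw] about the fixed x, y, z axes, in that order (R = Rz(yaw) Ry(pitch) Rx(roll)).
In Python, from workcell import env gives the robot as it stands.
- The arm moves only by the shell command python3 -m handwheel 'ROWS' [FORCE]. ROWS is text: rows parted by semicolons, each of 7 numbers parted by spaces: the turn, a rotation vector about the tool's x, y, z in degrees, then the shift along the tool's x, y, z in m, then the finger opening in m, from 0 to 0.0912. In form: rx ry rz x y z grip; .... A call has 1 to 12 rows; each row is the pose to reach, as a shift and turn from the pose commanded when the call began, along the tool's axes at that moment; what a row does not reach only later rows make up. A row lasts 1/12 s, in which the tool goes at most 41.7 mm and 7.16 degrees, less where a joint would pass 70% of its speed; a pose out of reach is approached as far as the arm can. A call with a gripper value outside its range is refused whole. The fingers move at their own pace and stop on an object; FORCE is the grip in N (left out, the last holds). Time passes only in rows, so rows that repeat a pose let the fingers close. It gives the time, the measured TCP pose, the force and the opening at its end, in the units of the state.
- env.state(): the state, without advancing time (a new reading comes with each control period).
- env.grab_frame(name): name is "scene" or "top"; returns the picture (480x640x3 uint8, red, green, blue); there is no depth.
- env.get_calibration(name): a dict with "mtx" (3x3 intrinsics, pixels), "T" (4x4, takes a point from camera to world coordinates). Camera axes: x right, y up, looking along -z (the intrinsics and any distortion apply to the point x, -y, -z); pixel columns grow to the right and rows downward; lengths in mm; the calibration is good to about 2 mm. A picture is of the moment at which its call begins. get_calibration takes no time and is no camera call.
- env.job_done(): hands the job in, once; it reports no verdict.
The state is a dict: "time_s": time; "qpos": joint angles; "qvel": joint speeds; "effort": joint torques, N m; "ee_pos": TCP position; "ee_rot": TCP orientation; "force": force on the tool from outside, world axes, zero at the start; "torque": the same for the moment, N m; "gripper_width": finger opening in mm.
Only numpy, scipy, OpenCV 4.12 (cv2) and the standard library are available. Lean on these libraries where they do the work, as an engineer would, in place of code of your own. Each camera call takes 0.05 s, during which the arm holds its last target. There are 200 camera calls.

TASK

The goose-head panel must be clamped while its glue sets. With closed fingertips, first push the panel along its channel until it is fully home against the dark end stop, then push the red clamp handle over, away from the panel and down, past its dead point until it snaps into lock with the rubber foot pressing on the panel. Only push, do not lift the panel, and leave the tub, the flask and the tape roll standing where they are.

Things in the scene. Friction and masses are not known exactly. Their poses are not given: they have to be found in the camera images.
- jig: Fixed plywood gluing jig, board 330 x 150 x 18 mm. Origin on the table surface; board spans x -110 to +220, y -75 to +75 mm, top at z 18. Its level x axis runs from the steel toggle clamp (x -80 to 0, cheeks 36 mm wide, up to z 78) to the channel's open mouth; z is up. Two pale rails 10 mm high, x +50 to +210, leave a channel 76 mm wide centred on y 0.
- panel: Loose brown panel with a cream goose's head and neck on top, 100 x 70 x 20 mm, 0.1 to 0.22 kg, flat in the channel, sliding freely. Origin: centre of underside; x axis lengthwise along the channel. Starts 20 to 50 mm short of the stop; home, its origin is at jig x +100 mm. Push the middle of its far end towards the jig's -x, fingertips in the channel a few mm above the board.
- stop_face (a point): Centre of the channel-side face of the dark wooden end stop, at the level of the board's top (jig frame x 50, y 0, z 18 mm). The stop is 14 mm thick and its top is 44 mm above the table.
- handle_pivot (a point): Middle of the handle's hinge pin (jig frame x -55, y 0, z 68 mm); the pin lies along the jig's y axis.
- handle_grip (a point): Point on the middle line of the red grip's face that is to be pushed (facing the panel when open, upward when locked), 95 mm out from the pin and 8 mm off the handle's centre line. The red grip is 26 mm wide, 16 mm thick and runs from 48 to 122 mm from the pin.
- handle (a joint): Handle angle, rad. 0: open, almost upright, leaning 13 degrees to the jig's -x; grows as it is pushed towards -x and down. Dead point 0.75; 1.2: locked on its stop, pointing to -x, 8 degrees above level. A spring drives it back to 0 before the dead point and on to 1.2 beyond; past about 0.85 it needs no more push. It takes 5 to 9 N at the grip.
- clamp_foot: Sprung black rubber foot, 20 mm across, under the end of the steel clamp arm; origin: middle of its lower face. Open, the arm slopes up at 46 degrees from jig (x -20, z 63) to about (x +60, z 150 mm). As the handle closes, the arm swings down level and the foot lands at jig x +75, pressing a panel that is home with about 5 N.
- tub: Loose closed white tub with a green band, 94 mm across, 84 mm high, origin at the centre of its base, on the table beside the jig. To be left alone.
- flask: Loose white flask with a red cap, 64 mm across, 120 mm high, origin at the centre of its base, on the table beside the jig. To be left alone.
- tape_roll: Loose tan tape roll lying flat, 90 mm across, 35 mm high, origin at the centre of its base, on the table beside the jig. To be left alone.
Not all that is in view belongs to the job. There is more than one size of the panel; the job needs the middle-sized.

How it is judged:
By the outcome, as a careful person would: the job done as asked, in the order asked, and still so for the second after the job is handed in, with the robot touching nothing.
It also fails if it takes over 48 s, if anything falls off the work surface, if the arm or the gripper's body presses on something with over 40 N, if the wrist force passes 120 N, or if a joint passes its speed limit or range.

## Working session

There is one attempt and no reset: what is moved stays moved. The work goes in short steps, Python scripts to look and compute and a shell command to move; the robot and the scene stay as the last step left them, time stands still between calls to the robot, and variables do not carry over. Pictures are saved under pics/ and viewed, on a budget of 10 in all, crops included, one or two more only if the job needs it, and the job is handed in when it is done.

```bash
mkdir -p pics; python3 - <<'E'
from workcell import env
import cv2
for n in("scene","top"):
    cv2.imwrite(f"pics/{n}0.png",env.grab_frame(n)[:,:,::-1]); c=env.get_calibration(n); print(n,c)
s=env.state();print(s)
E
```

```text
scene {'mtx': array([[472.28439727,   0.        , 316.07063098],
       [  0.        , 472.28439727, 239.54569173],
       [  0.        ,   0.        ,   1.        ]]), 'T': array([[ 8.60858510e-01, -3.33690909e-01,  3.84152318e-01,
         9.25353472e+02],
       [ 5.08753975e-01,  5.50202832e-01, -6.62152729e-01,
        -4.99764743e+02],
       [ 9.59265297e-03,  7.65458831e-01,  6.43413366e-01,
         6.14157635e+02],
       [ 0.00000000e+00,  0.00000000e+00,  0.00000000e+00,
         1.00000000e+00]])}
top {'mtx': array([[476.78350058,   0.        , 322.00543921],
       [  0.        , 476.78350058, 237.76020764],
       [  0.        ,   0.        ,   1.        ]]), 'T': array([[-9.04144377e-03,  9.92827579e-01, -1.19212631e-01,
         5.51435679e+02],
       [-9.99902908e-01, -1.02405895e-02, -9.45012055e-03,
         2.50620789e+01],
       [-1.06031479e-02,  1.19115614e-01,  9.92823773e-01,
         8.64227532e+02],
       [ 0.00000000e+00,  0.00000000e+00,  0.00000000e+00,
         1.00000000e+00]])}
{'time_s': 0.1, 'qpos': array([ 6.58888637e+01,  1.83477129e+01,  8.97001498e+01, -2.81884208e-04,
        7.20436192e+01, -1.14535559e+00]), 'qvel': array([-0.08795186,  0.00777474, -0.11300061, -0.00020316, -0.0525144 ,
       -0.07899526]), 'effort': array([-6.05154146e-04, -4.13333452e+01, -2.32509363e+01,  7.28983758e-02,
        4.21600824e-02, -6.60866272e-05]), 'ee_pos': array([224.16318406, 529.00926239, 213.20204011]), 'ee_rot': array([ -90.97749624,   89.90851773, -113.94318984]), 'force': array([ 0.15856489, -0.47452466,  0.12392204]), 'torque': array([-0.00247014,  0.03891952, -0.0004978 ]), 'gripper_width': 90.98978415535709}
```

View pics/scene0.png

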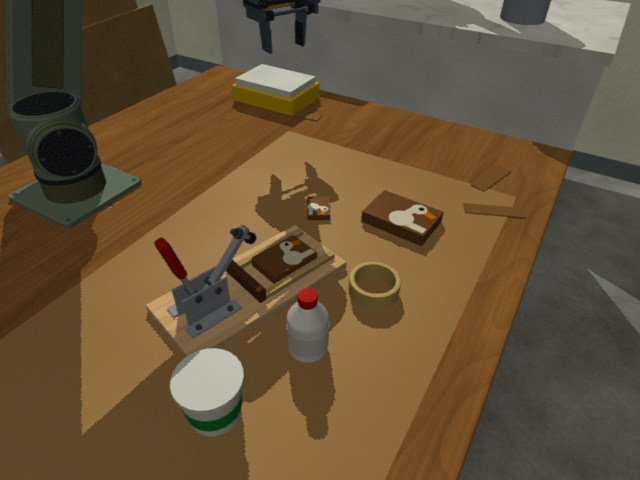

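View pics/top0.png

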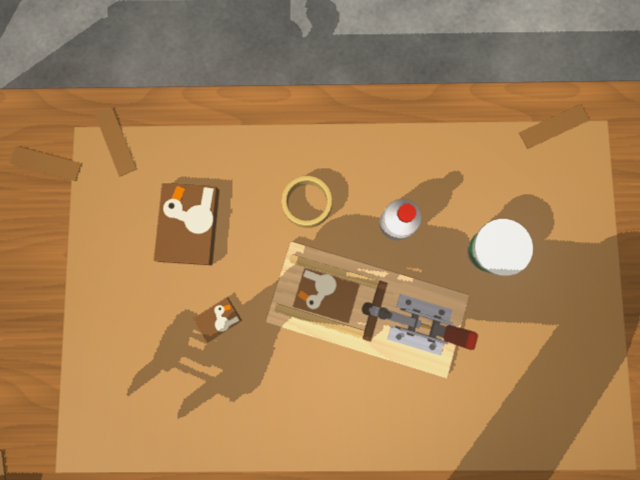

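The middle-sized panel is in the jig at about (327,293) top. The stop is at (375,311), the red handle at (460,338), the board corners near (291,242), (469,296), (448,377) and (267,323). The decoy panels are at (187,223) and (218,320). I'll zoom both views for corners.

```bash
python3 - <<'E'
import cv2,numpy as np
a=cv2.imread("pics/top0.png")[230:390,255:490]; b=cv2.imread("pics/scene0.png")[215:355,140:355]
a=cv2.resize(a,None,fx=3,fy=3,interpolation=cv2.INTER_CUBIC);cv2.imwrite("pics/ct.png",a)
b=cv2.resize(b,None,fx=3.5,fy=3.5,interpolation=cv2.INTER_CUBIC);cv2.imwrite("pics/cs.png",b)
E
```

```text
(no output)
```

View pics/ct.png

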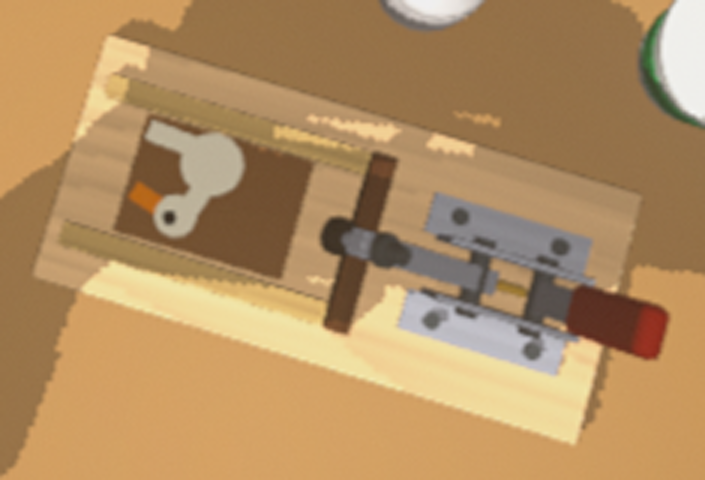

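View pics/cs.png

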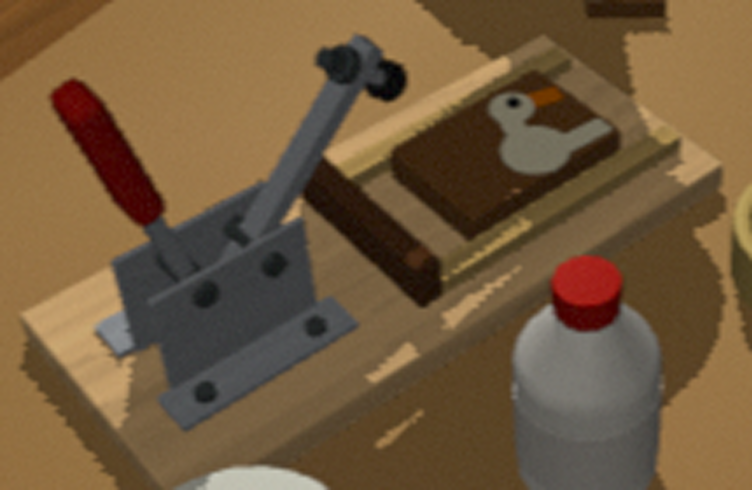

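```bash
cat > h.py <<'E'
import numpy as np
from scipy.optimize import least_squares
from workcell import env
C={n:env.get_calibration(n) for n in("scene","top")}
def proj(n,P):
    T=C[n]["T"];p=(np.atleast_2d(P)-T[:3,3])@T[:3,:3]; p=p*[1,-1,-1]
    q=p@C[n]["mtx"].T; return q[:,:2]/q[:,2:]
def ray(n,u,z):
    T=C[n]["T"];d=np.linalg.inv(C[n]["mtx"])@[u[0],u[1],1.]; d=T[:3,:3]@(d*[1,-1,-1]); o=T[:3,3]; return o+d*(z-o[2])/d[2]
def jig(p,L):
    L=np.atleast_2d(L).astype(float);c,s=np.cos(p[2]),np.sin(p[2])
    return np.c_[p[0]+c*L[:,0]-s*L[:,1],p[1]+s*L[:,0]+c*L[:,1],L[:,2]+p[3]]
ct=lambda a:np.array(a)/3+[255,230]-1/3
cs=lambda a:np.array(a)/3.5+[140,215]-.36
E
python3 - <<'E'
from h import *
B=[[220,-75,18],[220,75,18],[-110,-75,18],[-110,75,18]]
t=ct([[107,35],[35,277],[641,194],[576,444]]); s=cs([[722,165],[545,35],[22,320]])
f=lambda p:np.r_[(proj("top",jig(p,B))-t).ravel(),(proj("scene",jig(p,[B[0],B[1],B[3]]))-s).ravel()]
r=least_squares(f,[400,0,1.3,0],x_scale=[1,1,.01,1]);p=r.x
print(p,np.degrees(p[2]),np.round(r.fun,1))
c,si=np.cos(p[2]),np.sin(p[2])
def loc(w): d=w[:2]-p[:2]; return np.round([c*d[0]+si*d[1],-si*d[0]+c*d[1]],1)
for u in ct([[148,117],[113,230],[313,160],[280,277]]): print("panel",loc(ray("top",u,38)))
for u in cs([[620,142],[530,70],[475,222],[393,158]]): print("panel scene",loc(ray("scene",u,38)))
print("grip end top",loc(ray("top",ct([650,330]),185)))
for n,u,z in(("flask",(407,213),120),("tub",(503,247),84),("tape",(307,201),35)): w=ray("top",u,z);print(n,w,loc(w))
for n,L in(("pivot",[-55,0,68]),("stop",[50,0,18]),("mouth",[220,0,18])): print(n,jig(p,L))
E
```

```text
[511.89529309 -97.44771238   1.27093685  -4.7084633 ] 72.81931779323432 [-0.2 -0.4 -1.3 -0.1  0.1 -0.4 -0.1 -0.2  0.2  0.6 -1.   0.5 -1.  -0.4]
panel [180.  -33.5]
panel [180.4  34.1]
panel [ 81.9 -37. ]
panel [81.4 32.1]
panel scene [173.8 -43.8]
panel scene [176.6  32.6]
panel scene [ 80.6 -39.9]
panel scene [78.2 24.7]
grip end top [-81.6   0.1]
flask [ 678.79030769 -102.42115874  120.        ] [  44.5 -160.9]
tub [ 626.82231446 -263.81123132   84.        ] [-125.  -158.9]
tape [716.76117514  58.90370896  35.        ] [ 209.9 -149.5]
pivot [[ 495.6490657  -149.99350285   63.2915367 ]]
stop [[526.66459071 -49.67881196  13.2915367 ]]
mouth [[576.88020263 112.73544949  13.2915367 ]]
```

```bash
cat >> h.py <<'E'
from scipy.spatial.transform import Rotation as Ro
B=[[220,-75,18],[220,75,18],[-110,-75,18],[-110,75,18]]
t=ct([[107,35],[35,277],[641,194],[576,444]]); s=cs([[722,165],[545,35],[22,320]])
f=lambda p:np.r_[(proj("top",jig(np.r_[p,0],B))-t).ravel(),(proj("scene",jig(np.r_[p,0],[B[0],B[1],B[3]]))-s).ravel()]
r=least_squares(f,[512,-97,1.27],x_scale=[1,1,.01]);P=np.r_[r.x,0]
c,si=np.cos(P[2]),np.sin(P[2]); X=np.array([c,si,0]);Y=np.array([-si,c,0]);Z=np.array([0,0,1.])
def loc(w): d=w[:2]-P[:2]; return np.round([c*d[0]+si*d[1],-si*d[0]+c*d[1],w[2]],1)
def now(R=0):
    s=env.state();R=Ro.from_euler("xyz",s["ee_rot"],degrees=True);return s,R
def go(L):
    s,R=now()
    g=min((Ro.from_matrix(np.c_[-Z,k*Y,np.cross(-Z,k*Y)]) for k in(1,-1)),key=lambda g:(R.inv()*g).magnitude())
    print(L,"rotvec",np.round((R.inv()*g).as_rotvec(degrees=True),2),"shift m",np.round(R.inv().apply(jig(P,L)[0]-s["ee_pos"])/1000,4))
def st():
    s,R=now();print("t",round(s["time_s"],2),"jig",loc(s["ee_pos"]),"F",np.round([s["force"]@X,s["force"]@Y,s["force"][2]],1),"w",round(s["gripper_width"],1)); print("tool axes in jig\n",np.round(np.c_[X,Y,Z].T@R.as_matrix(),3), "q6",s["qpos"][5])
E
python3 - <<'E'
from h import *
print(P,np.round(r.fun,1)); st(); go([215,0,120]); 
for u in ct([[148,117],[113,230],[313,160],[280,277]]): print("panel",loc(ray("top",u,38)))
print(proj("top",jig(P,[[50,38,44],[50,-38,44],[-55,0,68]]))*3-np.array([255,230])*3)
print(proj("scene",jig(P,[[-55,-18,68],[-110,-75,18]]))*3.5-np.array([140,215])*3.5)
E
```

```text
[512.74106098 -98.056321     1.2711265    0.        ] [-0.1 -1.2 -1.3 -0.4  1.2 -0.9  0.9 -0.3  0.6 -0.9 -0.9 -1.  -1.6 -1.9]
t 0.1 jig [513.9 460.8 213.2] F [-0.4 -0.3  0.1] w 91.0
tool axes in jig
 [[-0.002  0.995 -0.101]
 [ 0.    -0.101 -0.995]
 [-1.    -0.002 -0.   ]] q6 -1.1453555909648296
[215, 0, 120] rotvec [8.42e+01 7.00e-02 8.00e-02] shift m [ 0.0936 -0.2507  0.4887]
panel [180.3 -32.5  38. ]
panel [180.7  35.1  38. ]
panel [ 82.2 -36.   38. ]
panel [81.8 33.1 38. ]
[[331.12136824 301.44700562]
 [367.99247101 171.63734979]
 [538.51574845 293.11484102]]
[[202.15924441 291.09829776]
 [178.84492339 507.36331438]]
```

```bash
python3 -m handwheel '84 0 0 .05 -.25 .49 0;84 0 0 .05 -.25 .49 0;84 0 0 .05 -.25 .49 0;84 0 0 .05 -.25 .49 0;84 0 0 .05 -.25 .49 0;84 0 0 .05 -.25 .49 0;84 0 0 .05 -.25 .49 0;84 0 0 .05 -.25 .49 0;84 0 0 .05 -.25 .49 0;84 0 0 .05 -.25 .49 0;84 0 0 .05 -.25 .49 0;84 0 0 .05 -.25 .49 0' 20; python3 -c "
from h import *
st();go([215,0,120])"
```

```text
time_s: 1.1
ee_pos: [545.2, 146.1, 168.2]
ee_rot: [-77.9, 90.0, 174.8]
force: [0.9, -0.2, -0.8]
gripper_width: 14.1
t 1.1 jig [242.9  41.1 168.2] F [ 0.1 -0.9 -0.8] w 14.1
tool axes in jig
 [[-0.    -0.002 -1.   ]
 [ 0.001 -1.     0.002]
 [-1.    -0.001  0.   ]] q6 31.123827436412046
[215, 0, 120] rotvec [-0.13  0.01  0.03] shift m [0.0482 0.0412 0.0278]
```

```bash
python3 -m handwheel '0 0 0 .03 .041 .028 0;0 0 0 .06 .041 .028 0;0 0 0 .1 .041 .028 0;0 0 0 .11 .041 .028 0;0 0 0 .12 .041 .028 0;0 0 0 .13 .041 .028 0;0 0 0 .14 .041 .028 0;0 0 0 .143 .041 .028 0;0 0 0 .143 .041 .028 0;0 0 0 .143 .041 .028 0'; python3 -c "
from h import *
import cv2
st();go([166,0,25])
a=env.grab_frame('top')[200:380,240:480,::-1];b=env.grab_frame('scene')[180:360,140:380,::-1]
cv2.imwrite('pics/d.png',cv2.resize(np.vstack([a,b]),None,fx=1.66,fy=1.66,interpolation=3))"
```

```text
time_s: 1.93
ee_pos: [576.1, 109.8, 26.6]
ee_rot: [118.7, 89.9, 11.8]
force: [0.9, 0.2, -0.4]
gripper_width: 0.5
t 1.93 jig [217.3   0.8  26.6] F [ 0.5 -0.8 -0.4] w 0.5
tool axes in jig
 [[ 0.001  0.004 -1.   ]
 [-0.002 -1.    -0.004]
 [-1.     0.002 -0.001]] q6 26.587550535814504
[166, 0, 25] rotvec [ 0.24 -0.05 -0.09] shift m [0.0016 0.0006 0.0513]
```

View pics/d.png

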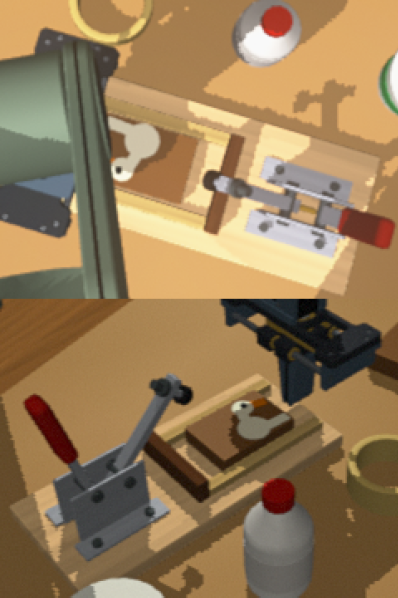

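The top half shows the stop at about (222,190) and the arm hiding the mouth. The bottom half shows the closed fingers centred in the channel at about (305,385), just beyond the panel's far end. I'll push now.

```bash
python3 -m handwheel '0 0 0 .001 .001 .004 0;0 0 0 .001 .001 .008 0;0 0 0 .001 .001 .012 0;0 0 0 .001 .001 .016 0;0 0 0 .001 .001 .020 0;0 0 0 .001 .001 .024 0;0 0 0 .001 .001 .028 0;0 0 0 .001 .001 .032 0;0 0 0 .001 .001 .036 0;0 0 0 .001 .001 .040 0;0 0 0 .001 .001 .043 0;0 0 0 .001 .001 .044 0'; python3 -c "
from h import *
st()"; python3 -m handwheel '0 0 0 0 0 .001 0;0 0 0 0 0 .002 0;0 0 0 0 0 .003 0;0 0 0 0 0 .004 0;0 0 0 0 0 .004 0;0 0 0 0 0 .004 0'; python3 -c "
from h import *
st()"
```

```text
time_s: 3.03
ee_pos: [563.6, 66.5, 24.8]
ee_rot: [138.6, 90.0, 31.6]
force: [-0.0, 1.7, 0.9]
gripper_width: 0.4
t 3.03 jig [172.3  -0.   24.8] F [1.7 0.6 0.9] w 0.4
tool axes in jig
 [[ 0.     0.003 -1.   ]
 [-0.    -1.    -0.003]
 [-1.     0.    -0.   ]] q6 22.54605331047024
time_s: 3.53
ee_pos: [562.6, 63.1, 24.7]
ee_rot: [106.9, 90.0, -0.0]
force: [0.5, 1.8, 1.2]
gripper_width: 0.6
t 3.53 jig [168.7  -0.   24.7] F [1.9 0.  1.2] w 0.6
tool axes in jig
 [[ 0.     0.004 -1.   ]
 [-0.    -1.    -0.004]
 [-1.     0.    -0.   ]] q6 22.19268209508512
```

```bash
for i in 1 2 3; do python3 -m handwheel '0 0 0 0 0 .001 0;0 0 0 0 0 .002 0;0 0 0 0 0 .002 0;0 0 0 0 0 .002 0' >/dev/null; python3 -c "
from h import *
st()"|head -1; done
```

```text
t 3.87 jig [168.2  -0.7  24.8] F [ 7.2 -0.6 -0.8] w 0.9
t 4.2 jig [168.1  -0.8  25. ] F [12.7 -0.  -0. ] w 0.4
t 4.53 jig [168.   -0.9  25.2] F [19.7  1.4 -0.3] w 0.4
```

```bash
python3 -m handwheel '0 0 0 0 0 -.02 0;0 0 0 0 0 -.035 0;0 0 0 -.03 0 -.035 0;0 0 0 -.07 0 -.035 0;0 0 0 -.11 0 -.035 0;0 0 0 -.15 0 -.035 0;0 0 0 -.19 0 -.035 0;0 0 0 -.2 0 -.035 0;0 0 0 -.2 0 -.035 0'; python3 -c "
from h import *
import cv2
st();go([-25,0,220]);go([-25,0,155])
a=env.grab_frame('top')[200:380,240:480,::-1];b=env.grab_frame('scene')[180:360,140:380,::-1]
cv2.imwrite('pics/e.png',cv2.resize(np.hstack([a,b]),None,fx=1.66,fy=1.66,interpolation=3))"
```

```text
time_s: 5.28
ee_pos: [572.6, 90.8, 228.4]
ee_rot: [108.3, 89.6, 1.3]
force: [-0.3, 0.2, 0.6]
gripper_width: 0.3
t 5.28 jig [198.1  -1.5 228.4] F [0.1 0.3 0.6] w 0.3
tool axes in jig
 [[ 0.002  0.004 -1.   ]
 [-0.007 -1.    -0.004]
 [-1.     0.007 -0.002]] q6 24.868746088433543
[-25, 0, 220] rotvec [ 0.22 -0.13 -0.4 ] shift m [ 0.0079 -0.0024  0.2231]
[-25, 0, 155] rotvec [ 0.22 -0.13 -0.4 ] shift m [ 0.0729 -0.0028  0.2233]
```

View pics/e.png

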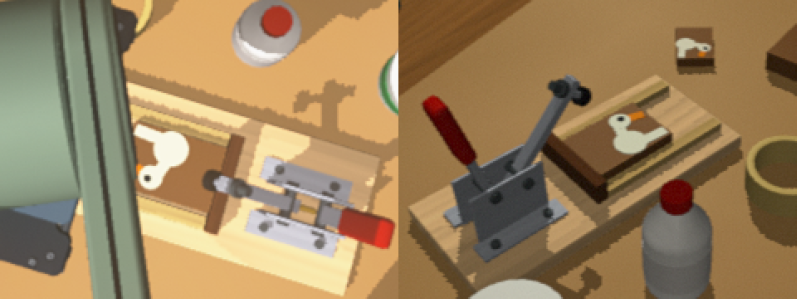

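The panel now sits flush against the stop, at (235,180) left and (575,165) right. Next I'll go over the clamp, into the gap in front of the grip.

```bash
python3 -m handwheel '0 0 0 0 -.002 .035 0;0 0 0 0 -.002 .075 0;0 0 0 0 -.002 .115 0;0 0 0 0 -.002 .155 0;0 0 0 0 -.002 .195 0;0 0 0 0 -.002 .223 0;0 0 0 0 -.002 .223 0;0 0 0 .03 -.002 .223 0;0 0 0 .06 -.002 .223 0;0 0 0 .073 -.002 .223 0;0 0 0 .073 -.002 .223 0;0 0 0 .073 -.002 .223 0'; python3 -c "
from h import *
st();go([-30,0,155])"
```

```text
time_s: 6.38
ee_pos: [502.8, -121.1, 149.6]
ee_rot: [-89.7, 89.7, 163.3]
force: [0.1, -0.1, 0.9]
gripper_width: 0.4
t 6.38 jig [-24.9   2.7 149.6] F [-0.1 -0.1  0.9] w 0.4
tool axes in jig
 [[-0.     0.004 -1.   ]
 [ 0.005 -1.    -0.004]
 [-1.    -0.005  0.   ]] q6 2.1132909794095167
[-30, 0, 155] rotvec [0.23 0.   0.29] shift m [-0.0054  0.0026  0.0051]
```

```bash
python3 -m handwheel '0 0 0 0 .002 .008 0;0 0 0 0 .002 .016 0;0 0 0 0 .002 .022 0;0 0 0 .002 .002 .028 0;0 0 0 .003 .002 .034 0;0 0 0 .005 .002 .040 0;0 0 0 .007 .002 .046 0;0 0 0 .009 .002 .050 0;0 0 0 .011 .002 .054 0;0 0 0 .013 .002 .058 0;0 0 0 .013 .002 .058 0'; python3 -c "
from h import *
import cv2
st()
a=env.grab_frame('top')[200:380,240:480,::-1];b=env.grab_frame('scene')[160:340,140:380,::-1]
cv2.imwrite('pics/f.png',cv2.resize(np.hstack([a,b]),None,fx=1.66,fy=1.66,interpolation=3))"
```

```text
time_s: 7.3
ee_pos: [489.5, -178.2, 139.5]
ee_rot: [126.8, 89.8, 19.7]
force: [1.4, 3.8, 3.0]
gripper_width: 0.4
t 7.3 jig [-83.4  -1.4 139.5] F [ 4.  -0.2  3. ] w 0.4
tool axes in jig
 [[ 0.002  0.002 -1.   ]
 [-0.002 -1.    -0.002]
 [-1.     0.002 -0.002]] q6 -4.34489050408165
```

View pics/f.png

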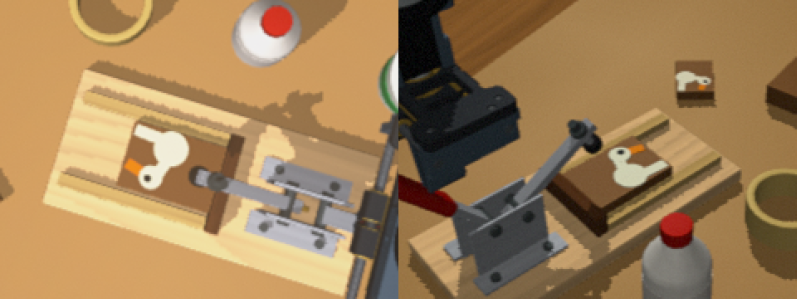

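The fingers are on the red grip (right half, about (430,195)). The handle has tilted about 40° and the arm has started down. The panel is still at the stop. Continuing past the dead point.

```bash
python3 -m handwheel '0 0 0 .002 -.001 .004 0;0 0 0 .005 -.001 .0075 0;0 0 0 .009 -.001 .012 0;0 0 0 .012 -.001 .016 0;0 0 0 .016 -.001 .019 0;0 0 0 .020 -.001 .022 0;0 0 0 .024 -.001 .025 0;0 0 0 .028 -.001 .028 0;0 0 0 .033 -.001 .031 0;0 0 0 .039 -.001 .034 0;0 0 0 .042 -.001 .035 0;0 0 0 .042 -.001 .035 0'; python3 -c "
from h import *
import cv2
st()
a=env.grab_frame('top')[200:380,240:480,::-1];b=env.grab_frame('scene')[160:340,140:380,::-1]
cv2.imwrite('pics/g.png',cv2.resize(np.hstack([a,b]),None,fx=1.66,fy=1.66,interpolation=3))"
```

```text
time_s: 8.4
ee_pos: [477.1, -211.1, 95.7]
ee_rot: [-98.6, 89.9, 154.4]
force: [-0.0, -0.7, -0.1]
gripper_width: 0.3
t 8.4 jig [-118.6    0.7   95.7] F [-0.7 -0.2 -0.1] w 0.3
tool axes in jig
 [[ 0.     0.003 -1.   ]
 [ 0.002 -1.    -0.003]
 [-1.    -0.002 -0.   ]] q6 -8.152004783984381
```

View pics/g.png

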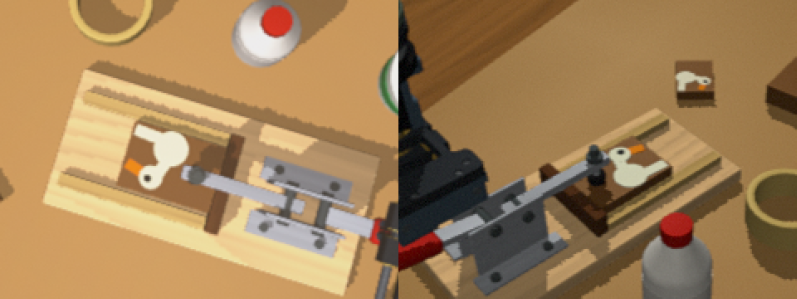

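The handle has snapped down flat, at left (380,232) and right (420,245). The foot is on the panel at right (598,178), and the fingers are free with no force on them. I'll lift straight up, clear of everything, and check.

```bash
python3 -m handwheel '0 0 0 -.03 0 0 0;0 0 0 -.07 0 0 0;0 0 0 -.11 0 0 0;0 0 0 -.15 0 0 0;0 0 0 -.15 0 -.04 0;0 0 0 -.15 0.04 -.08 0;0 0 0 -.15 0.08 -.08 0;0 0 0 -.15 0.12 -.08 0;0 0 0 -.15 0.16 -.08 0;0 0 0 -.15 0.2 -.08 0;0 0 0 -.15 0.2 -.08 0;0 0 0 -.15 0.2 -.08 0'; python3 -c "
from h import *
import cv2
st()
a=env.grab_frame('top')[160:380,250:550,::-1];b=env.grab_frame('scene')[180:440,110:410,::-1]
a=cv2.resize(a,(400,293));b=cv2.resize(b,(400,347))
b=b[:293]
cv2.imwrite('pics/h.png',np.hstack([a,b]))"
```

```text
time_s: 9.5
ee_pos: [694.1, -193.2, 244.2]
ee_rot: [-91.9, 89.9, 161.2]
force: [-0.9, 0.4, -0.5]
gripper_width: 0.6
t 9.5 jig [ -37.4 -201.3  244.2] F [ 0.1  1.  -0.5] w 0.6
tool axes in jig
 [[ 0.     0.004 -1.   ]
 [ 0.002 -1.    -0.004]
 [-1.    -0.002 -0.   ]] q6 0.4714092480537453
```

View pics/h.png

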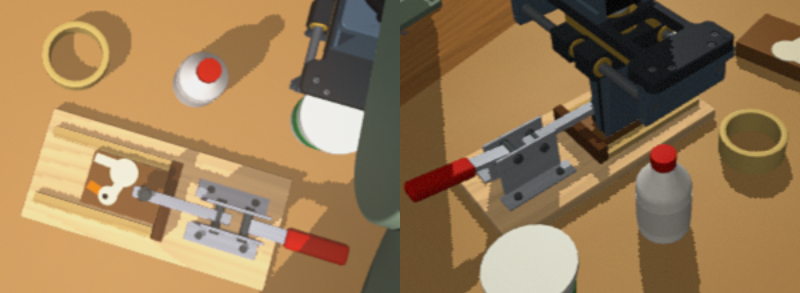

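The handle lies flat and locked (left, (317,247)). The foot is on the panel (143,193), which is flush with the stop. The tub, flask and tape roll still stand in place, and the gripper is clear at z 244.

```bash
python3 -c "
from workcell import env
print(env.job_done())"
```

```text
the job is handed in; nothing more can be done
None
```

The panel is clamped and the job is handed in, at about 9.6 s of the 48 s allowed.

- **Panel:** I pushed it about 30 mm along the channel with closed fingertips until it met the stop. At the stop the fingers stopped moving and the push force rose to about 20 N. The pictures show the panel flush against the stop.
- **Clamp:** I then pushed the red handle over past its dead point and it snapped down. The last pictures show the handle lying flat and the foot on the panel, still at the stop. I did not measure the handle angle or the foot's pressure.
- **Left alone:** The tub, flask and tape roll are still standing where they were, judged by eye. The gripper ended clear at z 244 mm with no contact force.

**Disagreements:**
- The first two-camera fit put the jig about 5 mm too low. I fixed its base to the table instead, and pixel errors stayed within 2.
- At home the fingertips stopped about 2 mm further out than I expected, which is within the calibration's accuracy.

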